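Put away the infuser and the porcelain tea cup

ROBOT

A 7-joint arm with a two-finger parallel gripper is mounted at the origin on the work surface. World frame = base frame: x ahead of the robot, y to its left, z up, the work surface at z = 0. Lengths are in m, angles in rad, forces in N, time in s.
With the tool pointing down it reaches from about 0.425 to 0.875 m from the base axis. Payload 4.7 kg.
Tool frame: the origin (TCP) lies midway between the tips of the shut fingers; the grasp point (between the pads) lies 19 mm behind it; z points along the fingers, y is the line along which they close (so a half turn about z gives the same grasp; the last joint's range is limited). The gripper opens to 87 mm and grips with 3 to 60 N. Pads are 19 mm wide; open, the fingers measure 117 mm over their backs; the gripper's body (75 mm by 190 mm) begins 51 mm behind the grasp point.
Start: joints at [-1.274, 0.321, -0.07, 1.45, 0.023, 1.371, -0.057], TCP at [0.181, 0.624, 0.223] pointing down, gripper open.
Joint ranges: [-2.86, 2.86], [-0.3, 2.09], [-1.38, 1.24], [0.06, 2.45], [-1.56, 4.7], [0.09, 2.05], [-2.69, 2.69]. Speed limits (rad/s): [2.57, 2.57, 3.14, 3.14, 3.14, 3.14, 3.14].

INTERFACE

Orientations are given as a rotation vector (axis times angle).
In Python, from bench import ctrl gives the robot as it stands. The module is installed in compiled form; this text tells all that it offers.
- The arm moves only by the tool carry_out, never from a script. Its argument "steps" is a list of rows, each a list of 7 numbers: the turn, a rotation vector about the world's x, y, z in degrees, then the shift along the world's x, y, z in cm, then the opening, from 0 (shut) to 1 (fully open). A call has 1 to 12 rows; each row is the pose to reach, as a shift and turn from the pose commanded when the call began; what a row does not reach only later rows make up. A row lasts 1/10 s, in which the tool goes at most 50 mm and 8.59 degrees, less where a joint would pass 70% of its speed; a pose out of reach is approached as far as the arm can. A call with a gripper value outside its range is refused whole. The fingers move at their own pace and stop on an object; "squeeze" is the grip in N (left out, the last holds). Time passes only in rows, so rows that repeat a pose let the fingers close. It gives the time, the measured TCP pose, the force, the opening and the grip force at its end, in the units of the state.
- ctrl.get_state(): the state, without advancing time (a new reading comes with each control period).
- ctrl.get_image(name): name is "side" or "top" or "wrist"; returns a dict with "pixels" (400x640x3 uint8, red, green, blue), "camera_matrix" (3x3 intrinsics, pixels), "cam_to_world" (4x4, takes a point from camera to world coordinates); the wrist camera has in their place "T_tool_cam" (4x4, takes a point from camera to tool coordinates, whose origin is the TCP and whose axes are the flange's). Camera axes: x right, y down, z forward; pixel columns grow to the right and rows downward; lengths in m; the calibration is good to about 2 mm. The wrist camera is an equidistant fisheye: a pixel r from the principal point sees the ray r / f radians off the axis. A picture is of the moment at which its call begins: read the wrist's pose just before it. There is no depth.
- ctrl.close_job(): hands the job in; it is judged then, once.
The state is a dict: "time": time; "joint_positions": joint angles; "qd": joint speeds; "joint_torque": joint torques, N m; "position": TCP position; "tool_rot": TCP orientation; "ft_force": force on the tool from outside, world axes, zero at the start; "torque": the same for the moment, N m; "grip_width": opening from 0.0 (shut) to 1.0 (fully open); "grip_force": force on a finger pad.
Only numpy, scipy, OpenCV 4.12 (cv2) and the standard library are available. Lean on these libraries where they do the work, as an engineer would, in place of code of your own. Each camera call takes 0.05 s, during which the arm holds its last target. There are 200 camera calls.

TASK

Tidy the tea shelf: first lift the steel infuser out of the porcelain tea cup and hang it by its loop on the peg of the wooden stand, then set the empty cup upright in the middle of the top saucer of the stack, and let go of both. The porcelain is thin: never squeeze it with more than 15 newtons, take the infuser out without knocking it against the cup, and put the cup down softly instead of dropping it. Leave the saucers and everything else on the shelf where they are.

Things in the scene. Friction and masses are not known exactly. Their poses are not given: they have to be found in the camera images.
- teacup: Thin white porcelain tea cup, no handle, open top: 64 mm across at the rim (nearly straight in the upper 55 mm), 52 mm at the foot, 80 mm high, wall 3 mm, inner floor 6 mm up, about 140 g. Origin: centre of the underside, z up. Breaks if each finger presses it with over 15 N (30 N both together), if it meets saucers or shelf with over 15 N, or if the infuser knocks it with over 10 N.
- infuser: Steel stick infuser standing in the cup: basket 36 mm across, 62 mm high; flat stem 10 by 6 mm; on top an arched loop; 158 mm high overall, about 100 g (varies). The loop lies in its y-z plane: 38 mm wide (y), 8 mm thick (x), 111 to 158 mm up, its straight flat sides 116 to 140 mm up. Origin: centre of the basket's underside, z up to the loop, x through the loop's hole.
- infuser_eye (a point): Centre of the hole in the infuser's loop, 134.5 mm above the infuser's underside. The hole is 26 mm wide (y) and 35 mm high (z, from 17.5 mm below to 17.5 mm above this point, arched at the top); axes as the infuser's.
- peg_stand: Fixed wooden stand: base 130 (x) by 100 (y) by 18 mm, a post 25 by 30 mm, 203 mm high, near its +x end (robot-side face at x = +37.5 mm), and a round steel peg 8 mm thick that points from the post along the stand's -x, rising slightly to its free tip. Origin: centre of the base's underside, z up.
- peg_root (a point): Where the peg's axis leaves the post: 185 mm above the stand's underside.
- peg_tip (a point): Free end of the peg's axis (plus a 4 mm round end): 77.5 mm out from peg_root along the stand's -x and 14 mm higher than it.
- saucer0: White ceramic saucer, 140 mm across the rim and 16 mm high, flat underside of 90 mm and flat round well of 82 mm inside whose floor is 9 mm above the underside; sloping rim. Saucers nest at 9 mm steps. Origin: centre of the underside, z up. Bottom saucer of the stack of three, on the shelf.
- saucer1: White ceramic saucer, 140 mm across the rim and 16 mm high, flat underside of 90 mm and flat round well of 82 mm inside whose floor is 9 mm above the underside; sloping rim. Saucers nest at 9 mm steps. Origin: centre of the underside, z up. Middle saucer of the stack.
- saucer2: White ceramic saucer, 140 mm across the rim and 16 mm high, flat underside of 90 mm and flat round well of 82 mm inside whose floor is 9 mm above the underside; sloping rim. Saucers nest at 9 mm steps. Origin: centre of the underside, z up. Top saucer of the stack: the cup goes into its well.
- shelf: Fixed slatted pine shelf, 570 (x) by 1300 (y) mm, 25 mm high, on which everything stands (its top is at z = 0.025 m). Origin: centre of the underside.
- teapot: Bystander: brown glass teapot, body 126 mm across, 127 mm high with its lid knob, spout to its -y and handle to its +y (about 195 mm over both). Origin: centre of the underside.
- caddy: Bystander: steel tea caddy with a twist cap, 83 mm across, 120 mm high. Origin: centre of the underside.
- coaster_box: Bystander: round plastic coaster box, 108 mm across, 42 mm high. Origin: centre of the underside.
- mug: Bystander: stoneware mug with a handle at its +y, 82 mm across, 90 mm high. Origin: centre of the underside.
- honey_jar: Bystander: closed brown glass jar, 72 mm across, 100 mm high. Origin: centre of the underside.
- spoon: Bystander: spoon with a wooden handle lying flat, 150 mm long along its x. Origin: its underside.
Not all that is in view belongs to the job. What is shaped like the teacup but red is not meant. What is shaped like the infuser but green is not meant.

How it is judged:
By the outcome, as a careful person would: the job done as asked, in the order asked, and still so for the second after the job is handed in, with the robot touching nothing.
It also fails if it takes over 69 s, if anything falls off the work surface, if the arm or the gripper's body presses on something with over 40 N, if the wrist force passes 120 N, or if a joint passes its speed limit or range.

## Working session

There is one attempt and no reset: what is moved stays moved. The work goes in short steps, Python scripts to look and compute and a tool call to move; the robot and the scene stay as the last step left them, time stands still between calls to the robot, and variables do not carry over. Pictures are saved under pics/ and viewed, at most 10 in all, crops included, and the job is handed in when it is done.

Besides the shell and the picture viewer there is one more tool, called after ">>>" by a JSON object that holds its "name" and its "arguments". carry_out: Moves the arm, as the interface text tells. Its arguments: {"type":"object","properties":{"steps":{"type":"array","items":{"type":"array","items":{"type":"number"}}},"squeeze":{"type":"number"}},"required":["steps"]}

```bash
mkdir -p pics; cat > h.py <<'E'
from bench import ctrl
import numpy as np, cv2
def grab(n,tag):
    s=ctrl.get_state(); d=ctrl.get_image(n)
    np.savez(f'{tag}.npz',pos=s['position'],rot=s['tool_rot'],**{k:np.array(v) for k,v in d.items()})
    cv2.imwrite(f'pics/{tag}.png',d['pixels'][:,:,::-1]); return s
def ray(tag,u,v):
    d=np.load(tag+'.npz'); K=d['camera_matrix']
    if 'cam_to_world' in d:
        T=d['cam_to_world']; r=np.array([(u-K[0,2])/K[0,0],(v-K[1,2])/K[1,1],1])
    else:
        W=np.eye(4);W[:3,:3]=cv2.Rodrigues(np.array(d['rot'],float).reshape(-1,1))[0] if d['rot'].size==3 else d['rot'];W[:3,3]=d['pos'];T=W@d['T_tool_cam']
        x,y=(u-K[0,2])/K[0,0],(v-K[1,2])/K[1,1];t=np.hypot(x,y)+1e-12
        r=np.array([x/t*np.sin(t),y/t*np.sin(t),np.cos(t)])
    r=T[:3,:3]@r; return T[:3,3],r/np.linalg.norm(r)
def onz(tag,u,v,z):
    o,r=ray(tag,u,v); return o+r*(z-o[2])/r[2]
def tri(*rs):
    A=np.zeros((3,3));b=np.zeros(3)
    for o,r in rs:
        P=np.eye(3)-np.outer(r,r);A+=P;b+=P@o
    p=np.linalg.solve(A,b); return p,[float(np.linalg.norm((np.eye(3)-np.outer(r,r))@(p-o))) for o,r in rs]
E
python3 - <<'E'
from h import *
for n in('side','top','wrist'): s=grab(n,n+'0')
print(s); 
for n in('side','top'): print(np.load(n+'0.npz')['cam_to_world'].round(3),np.load(n+'0.npz')['camera_matrix'])
print(np.load('wrist0.npz')['T_tool_cam'].round(3))
E
```

```text
{'time': 0.1, 'joint_positions': array([-1.27392854,  0.32175252, -0.07008127,  1.45157582,  0.02261831,
        1.37082122, -0.05688506]), 'qd': array([-0.00127215, -0.00279015,  0.00049798, -0.00350778, -0.0017518 ,
        0.00181667,  0.00050357]), 'joint_torque': array([-6.05220011e-04, -4.92573845e+01, -4.06088233e-01, -3.13402963e+01,
       -6.41906122e-02,  3.93961603e-02,  5.44199122e-05]), 'position': array([0.18127169, 0.62367606, 0.22155705]), 'tool_rot': array([-4.42605132e-01, -3.11012008e+00,  2.77237846e-03]), 'ft_force': array([-0.53069783, -0.94146362, -0.89553917]), 'torque': array([0.01989716, 0.00786476, 0.02955891]), 'grip_force': 0.0, 'grip_width': 0.9970866022199547}
[[ 0.941 -0.218  0.26   0.241]
 [-0.339 -0.618  0.709 -0.768]
 [ 0.007 -0.755 -0.655  0.868]
 [ 0.     0.     0.     1.   ]] [[422.39228249   0.         316.99045295]
 [  0.         422.39228249 194.05313656]
 [  0.           0.           1.        ]]
[[ 0.012 -0.985  0.175  0.261]
 [-1.    -0.009  0.014 -0.018]
 [-0.013 -0.175 -0.984  1.592]
 [ 0.     0.     0.     1.   ]] [[417.90166059   0.         315.68104022]
 [  0.         417.90166059 203.3847    ]
 [  0.           0.           1.        ]]
[[ 0.    -0.962 -0.273  0.074]
 [ 1.     0.    -0.     0.   ]
 [ 0.    -0.273  0.962 -0.162]
 [ 0.     0.     0.     1.   ]]
```

View pics/side0.png

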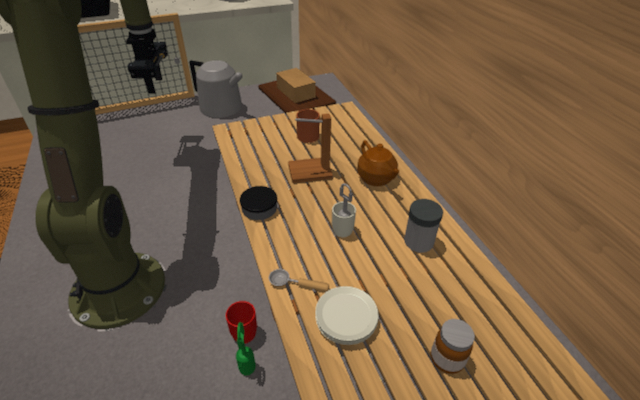

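View pics/top0.png

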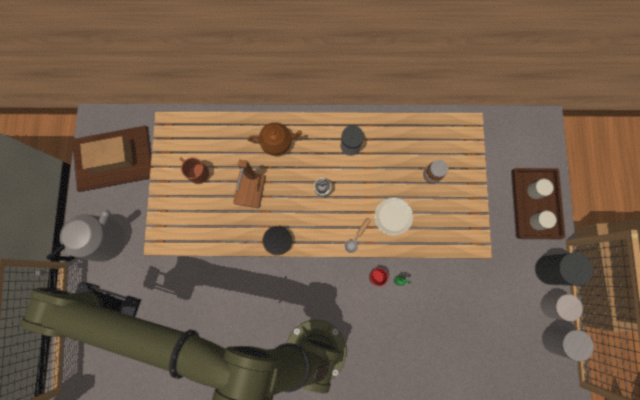

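Side view: the white cup with the steel infuser is at (344,215), the stand at (315,150), and the saucers at (347,315). The red cup (241,322) and green infuser (245,355) are look-alikes, ruled out by colour. In the top view the cup is at (323,187), the stand at (250,187) and the saucers at (394,216). I'll confirm these in an enlarged crop.

```bash
python3 - <<'E'
from h import *
s=cv2.imread('pics/side0.png');t=cv2.imread('pics/top0.png')
a=cv2.resize(s[175:245,315:385],(400,400),interpolation=3)   # x5.714
b=cv2.resize(t[150:220,290:360],(400,400),interpolation=3)
c=cv2.resize(s[100:190,280:380],(400,200+160)[:2],interpolation=3)[:200] if 0 else None
cv2.imwrite('pics/c1.png',np.hstack([a,b]))
a=cv2.resize(s[105:190,280:345],(398,520),interpolation=3)   # x6.12
b=cv2.resize(t[150:215,225:275],(400,520),interpolation=3)  # x8
cv2.imwrite('pics/c2.png',np.hstack([a,b]))
# saucer: white mask centroid/ellipse
for tag,im,roi in(('side0',s,(280,280,400,360)),('top0',t,(370,190,420,245))):
    x0,y0,x1,y1=roi;p=im[y0:y1,x0:x1].astype(int)
    m=((p.min(2)>140)).astype(np.uint8)
    cs,_=cv2.findContours(m,0,1);k=max(cs,key=cv2.contourArea);e=cv2.fitEllipse(cv2.convexHull(k))
    u,v=e[0][0]+x0,e[0][1]+y0;print(tag,u,v,e[1],onz(tag,u,v,.059))
E
```

```text
side0 346.31006622314453 312.83099365234375 (53.28520202636719, 62.5396728515625) [ 0.48764081 -0.29044778  0.059     ]
top0 393.38966178894043 215.97807502746582 (36.918907165527344, 37.519649505615234) [ 0.4883761  -0.28312646  0.059     ]
```

View pics/c1.png

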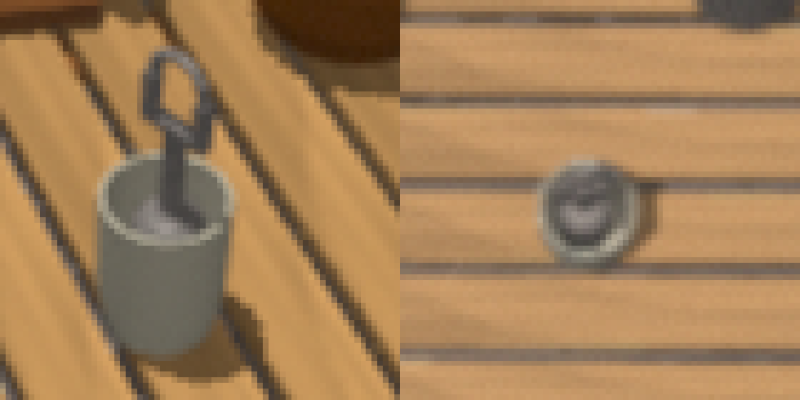

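View pics/c2.png

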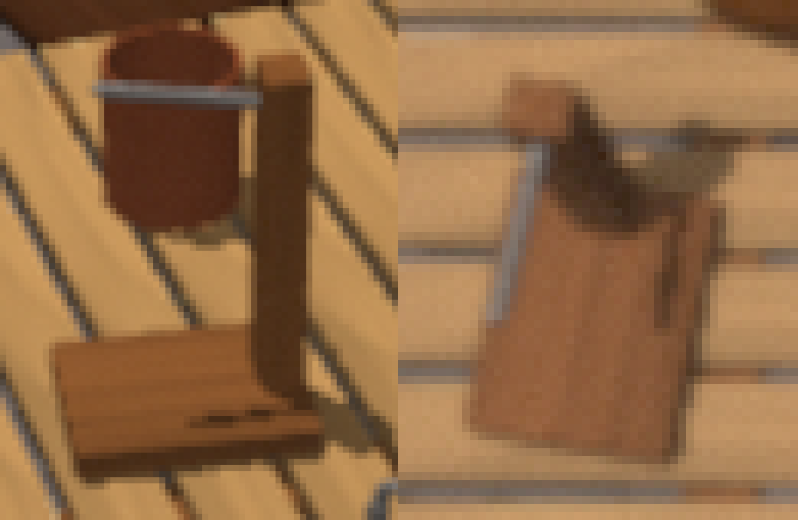

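The crop shows the white cup with the steel infuser: side-view rim centre about (344,210), loop top about (346,184). The second crop shows the peg: side root (322,121), tip (296,120); top-view root (243,168), tip (237,190).

```bash
python3 - <<'E'
from h import *
S=lambda x,y:(315+x/5.714,175+y/5.714)
T=lambda x,y:(290+(x-400)/5.714,150+y/5.714)
print('tip',onz('side0',296,119.7,.224),onz('top0',237.4,189.8,.224),tri(ray('side0',296,119.7),ray('top0',237.4,189.8)))
print('root',onz('side0',322.2,121,.210),onz('top0',243.1,168.1,.210),tri(ray('side0',322.2,121),ray('top0',243.1,168.1)))
print('rim',onz('side0',*S(165,200),.105),onz('top0',*T(588,212),.105))
print('cup foot front',onz('side0',*S(165,355),.025))
print('loop bot',onz('side0',*S(155,118),.148),onz('side0',*S(205,143),.148))
print('loop mid',onz('side0',*S(147,95),.165),onz('side0',*S(210,120),.165))
print('loop top',onz('side0',*S(180,54),.187))
s=ctrl.get_state();print(cv2.Rodrigues(s['tool_rot'])[0].round(3))
E
```

```text
tip [0.55138712 0.26115552 0.224     ] [0.54741721 0.26524172 0.224     ] (array([0.55031848, 0.26546085, 0.22120162]), [0.0023090834168234503, 0.002309083416823252])
root [0.62936879 0.25089487 0.21      ] [0.62625599 0.25198329 0.21      ] (array([0.62805282, 0.25181504, 0.20931092]), [0.0016050300102926883, 0.0016050300102926176])
rim [ 0.58934452 -0.02612795  0.105     ] [ 0.58519256 -0.02152123  0.105     ]
cup foot front [ 0.58425325 -0.04842866  0.025     ]
loop bot [ 0.58635525 -0.01610334  0.148     ] [ 0.60101831 -0.03932908  0.148     ]
loop mid [ 0.58079188 -0.01817108  0.165     ] [ 0.60066768 -0.04319175  0.165     ]
loop top [ 0.59452238 -0.02064534  0.187     ]
[[-0.96   0.279 -0.   ]
 [ 0.279  0.96  -0.001]
 [-0.    -0.002 -1.   ]]
```

>>> {"name": "carry_out", "arguments": {"steps": [[0,0,-3,1,-1.5,3,1],[0,0,-9,3,-5,6,1],[0,0,-16,5.5,-8.5,6,1],[0,0,-23,8,-12.5,6,1],[0,0,-30,10.5,-16.5,6,1],[0,0,-37,13,-20.5,6,1],[0,0,-44,15.5,-24.5,6,1],[0,0,-51,18,-28.5,6,1],[0,0,-58,20.5,-32.5,6,1],[0,0,-65,23,-36.5,6,1],[0,0,-72,25.5,-40.5,6,1],[0,0,-79,28,-44.5,6,1]]}}

```text
time: 1.35
position: [0.4619, 0.1773, 0.2826]
tool_rot: [-2.325, -2.113, -0.001]
ft_force: [1.1, 0.3, 0.5]
grip_width: 1.002
grip_force: 0.0
```

>>> {"name": "carry_out", "arguments": {"steps": [[0,0,-7,2.5,-4,0,1],[0,0,-14,5,-8,0,1],[0,0,-21,7.5,-12,0,1],[0,0,-28,10,-15.5,0,1],[0,0,-35,11,-18.5,0,1],[0,0,-42,12,-20,0,1],[0,0,-48,12.5,-20.3,0,1],[0,0,-53,12.5,-20.3,0,1],[0,0,-53,12.5,-20.3,0,1],[0,0,-53,12.5,-20.3,0,1]]}}

```text
time: 2.35
position: [0.5862, -0.0236, 0.2823]
tool_rot: [-3.02, -0.864, 0.001]
ft_force: [0.6, -0.2, 0.8]
grip_width: 1.001
grip_force: 0.0
```

```bash
python3 - <<'E'
from h import *
s=grab('wrist','wrist1');grab('side','side1');print(s['time'],s['position'],s['joint_positions'],cv2.Rodrigues(s['tool_rot'])[0].round(3),s['ft_force'])
E
```

```text
2.35 [ 0.58622203 -0.02355392  0.28233356] [-0.57545713  0.18248319  0.66038435  1.54340483 -0.11218234  1.45471942
 -0.92338457] [[ 0.849  0.529 -0.001]
 [ 0.529 -0.849 -0.   ]
 [-0.    -0.    -1.   ]] [ 0.58734511 -0.21856948  0.76829739]
```

View pics/wrist1.png

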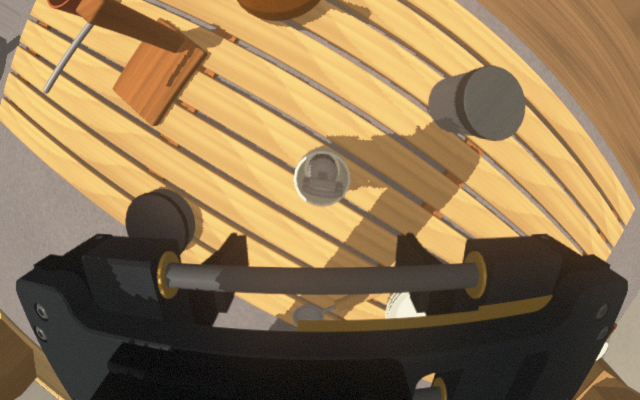

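The wrist view shows the cup at (321,177), with the infuser seen from above between the fingers' columns (245–400). I'll enlarge it to measure the loop's heading.

```bash
python3 - <<'E'
from h import *
a=cv2.imread('pics/wrist1.png')[140:215,285:360]
b=cv2.imread('pics/side1.png')[175:250,310:385]
f=lambda i:cv2.resize(i,(400,400),interpolation=2)
cv2.imwrite('pics/c3.png',np.hstack([f(a),f(b)]))
E
```

```text
(no output)
```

View pics/c3.png

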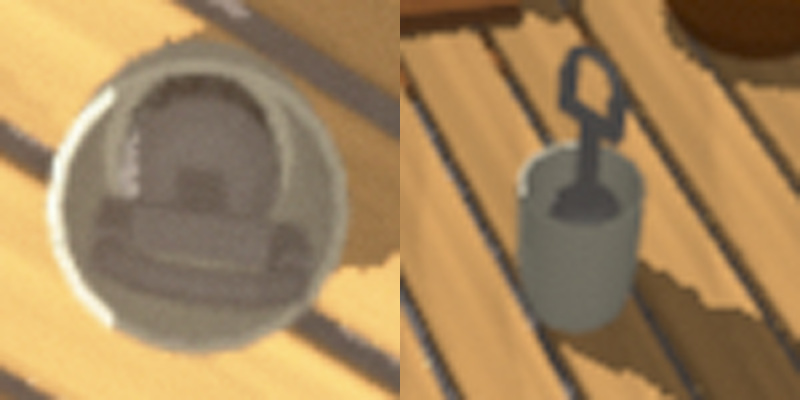

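The crop shows the loop arch from (92,262) to (310,285), the bottom bar from (95,210) to (308,240), the basket top near (205,140) and the rim centre near (197,205).

```bash
python3 - <<'E'
from h import *
W=lambda x,y:(285+x*75/400,140+y*75/400)
def z(n,x,y,h): p=onz('wrist1',*W(x,y),h);print(n,p.round(4));return p
z('rim',197,205,.105);z('rimL',50,205,.105);z('rimR',345,205,.105);z('basket',205,140,.093)
for h,a,b in((.171,(92,258),(312,282)),(.145,(95,212),(308,240))):
    p=z('L',*a,h);q=z('R',*b,h);d=q-p;print((p+q)/2,np.linalg.norm(d),np.degrees(np.arctan2(d[1],d[0])))
S=lambda x,y:(310+(x-400)*75/400,175+y*75/400)
print('looptop side',onz('side1',*S(598,50),.187),'loop mid',onz('side1',*S(595,90),.165),'rim',onz('side1',*S(581,190),.105))
print('looptop wrist',onz('wrist1',*W(203,295),.187))
E
```

```text
rim [ 0.5927 -0.02    0.105 ]
rimL [0.5764 0.0062 0.105 ]
rimR [ 0.6092 -0.0463  0.105 ]
basket [ 0.6037 -0.0151  0.093 ]
L [ 0.5866 -0.0026  0.171 ]
R [ 0.6029 -0.0366  0.171 ]
[ 0.59473634 -0.0196084   0.171     ] 0.037715620601661025 -64.43968491250689
L [ 5.883e-01 -4.000e-04  1.450e-01]
R [ 0.6047 -0.0367  0.145 ]
[ 0.59654565 -0.01850303  0.145     ] 0.03983418550351292 -65.69215581981656
looptop side [ 0.59612804 -0.02089257  0.187     ] loop mid [ 0.59451172 -0.02403675  0.165     ] rim [ 0.58857109 -0.02840707  0.105     ]
looptop wrist [ 0.59452046 -0.01980606  0.187     ]
```

>>> {"name": "carry_out", "arguments": {"steps": [[0,0,-2,0.3,0.2,0,1],[0,0,-5,0.6,0.3,-2,1],[0,0,-7,0.9,0.4,-5,1],[0,0,-7,0.9,0.4,-8,1],[0,0,-7,0.9,0.4,-10,1],[0,0,-7,0.9,0.4,-12,1],[0,0,-7,0.9,0.4,-13,1],[0,0,-7,0.9,0.4,-13.8,1],[0,0,-7,0.9,0.4,-14.2,1],[0,0,-7,0.9,0.4,-14.2,1],[0,0,-7,0.9,0.4,-14.2,1]]}}

```text
time: 3.55
position: [0.596, -0.0198, 0.1414]
tool_rot: [3.068, 0.675, 0.002]
ft_force: [-0.6, 0.4, 0.7]
grip_width: 1.001
grip_force: 0.0
```

```bash
python3 - <<'E'
from h import *
grab('wrist','wrist2');grab('side','side2');s=ctrl.get_state();print(s['position'],s['ft_force'])
a=cv2.imread('pics/wrist2.png')[90:390,160:480]
b=cv2.imread('pics/side2.png')[150:250,310:410]
cv2.imwrite('pics/c4.png',np.hstack([cv2.resize(a,(400,375)),cv2.resize(b,(375,375),interpolation=2)]))
E
```

```text
[ 0.59598875 -0.01982669  0.14143435] [ 0.13309391 -0.25868744  0.62862488]
```

View pics/c4.png

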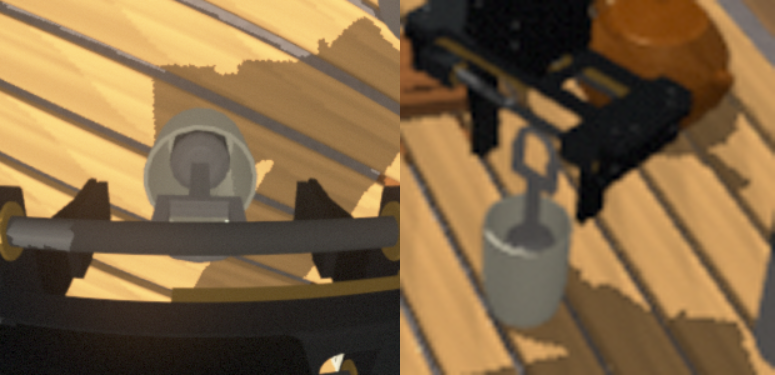

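The wrist crop shows the loop centred between the fingers and square to them, and the side crop agrees. Closing.

>>> {"name": "carry_out", "arguments": {"squeeze": 20, "steps": [[0,0,0,0,0,0,0.7],[0,0,0,0,0,0,0.55],[0,0,0,0,0,0,0.48],[0,0,0,0,0,0,0.42],[0,0,0,0,0,0,0.3],[0,0,0,0,0,0,0.3],[0,0,0,0,0,0,0.3],[0,0,0,0,0,0,0.3]]}}

```text
time: 4.45
position: [0.5954, -0.0197, 0.1406]
tool_rot: [-3.068, -0.675, 0.0]
ft_force: [-0.8, 0.2, 0.1]
grip_width: 0.433
grip_force: 20.0
```

>>> {"name": "carry_out", "arguments": {"steps": [[0,0,0,0,0,0.1,0.3],[0,0,0,0,0,0.3,0.3],[0,0,0,0,0,0.6,0.3],[0,0,0,-0.1,0,1.0,0.3],[0,0,0,-0.2,0,1.5,0.3],[0,0,0,-0.3,0,2.1,0.3],[0,0,0,-0.3,0,2.8,0.3],[0,0,0,-0.3,0,3.5,0.3],[0,0,0,-0.3,0,4.2,0.3],[0,0,0,-0.3,0,4.9,0.3],[0,0,0,-0.3,0,5.6,0.3],[0,0,0,-0.3,0,6.3,0.3]]}}

```text
time: 5.65
position: [0.5924, -0.0198, 0.2042]
tool_rot: [3.068, 0.675, 0.0]
ft_force: [-0.2, 0.3, -0.5]
grip_width: 0.435
grip_force: 20.0
```

>>> {"name": "carry_out", "arguments": {"steps": [[0,0,0,0,0,0.7,0.3],[0,0,0,0,0,1.4,0.3],[0,0,0,0,0,2.1,0.3],[0,0,0,0,0,2.9,0.3],[0,0,0,0,0,3.7,0.3],[0,0,0,0,0,4.5,0.3],[0,0,0,0,0,5,0.3],[0,0,0,0,0,5,0.3],[0,0,0,0,0,5,0.3]]}}

```text
time: 6.55
position: [0.5923, -0.0198, 0.2535]
tool_rot: [3.068, 0.675, -0.0]
ft_force: [-0.5, -0.3, -2.1]
grip_width: 0.436
grip_force: 20.0
```

```bash
python3 - <<'E'
from h import *
grab('wrist','wrist3');grab('side','side3');s=ctrl.get_state();print(s['position'],s['ft_force'],cv2.Rodrigues(s['tool_rot'])[0].round(3))
a=cv2.imread('pics/wrist3.png')[90:390,160:480]
b=cv2.imread('pics/side3.png')[110:260,290:440]
cv2.imwrite('pics/c5.png',np.hstack([cv2.resize(a,(240,225)),cv2.resize(b,(560,560),interpolation=2)[:,:]][1:]))
E
```

```text
[ 0.59213522 -0.01978004  0.2531396 ] [-0.07587397 -0.06649066 -0.81062481] [[ 0.908  0.419 -0.001]
 [ 0.419 -0.908 -0.   ]
 [-0.001 -0.    -1.   ]]
```

View pics/c5.png

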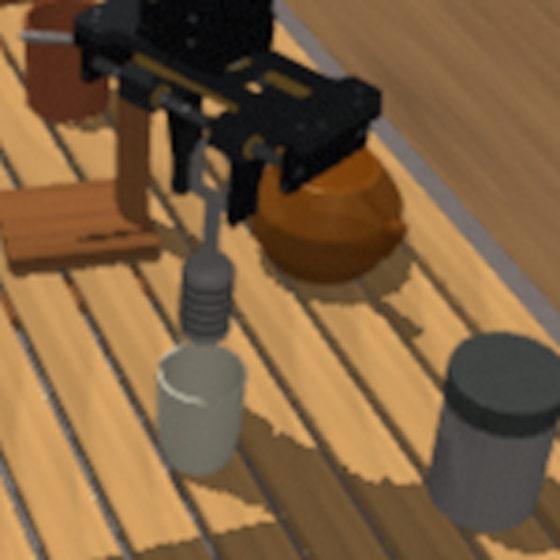

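The side crop shows the infuser hanging straight between the fingers at (207,240), clear of the cup, which still stands at (200,405). Next I move to a point in front of the peg tip.

>>> {"name": "carry_out", "arguments": {"steps": [[0,0,-1,-0.2,0.5,1,0.3],[0,0,-3,-0.7,2,2,0.3],[0,0,-6,-1.5,4.5,3.5,0.3],[0,0,-9,-2.5,7.5,4.5,0.3],[0,0,-12,-3.5,10.5,4.5,0.3],[0,0,-15,-4.5,13.5,4.5,0.3],[0,0,-18,-5.5,16.5,4.5,0.3],[0,0,-22,-6.5,19.5,4.5,0.3],[0,0,-26,-7.5,22.5,4.5,0.3],[0,0,-29,-8.5,25,4.5,0.3],[0,0,-32,-8.8,27.5,4.5,0.3],[0,0,-33.6,-9,29,4.5,0.3]]}}

```text
time: 7.85
position: [0.5011, 0.2728, 0.2979]
tool_rot: [-3.132, 0.239, 0.002]
ft_force: [-0.2, 0.1, -0.9]
grip_width: 0.434
grip_force: 20.0
```

>>> {"name": "carry_out", "arguments": {"steps": [[0,0,0,0,0,0,0.3],[0,0,0,0,0,-1,0.3],[0,0,0,0,0,-3,0.3],[0,0,0,0,0,-5,0.3],[0,0,0,0,0,-7,0.3],[0,0,0,0,0,-8.5,0.3],[0,0,0,0,0,-9.7,0.3],[0,0,0,0,0,-10.1,0.3],[0,0,0,0,0,-10.1,0.3],[0,0,0,0,0,-10.1,0.3],[0,0,0,0,0,-10.1,0.3]]}}

```text
time: 8.95
position: [0.503, 0.2705, 0.1986]
tool_rot: [-3.131, 0.241, -0.002]
ft_force: [0.4, 1.1, -1.3]
grip_width: 0.432
grip_force: 20.0
```

```bash
python3 - <<'E'
from h import *
grab('wrist','wrist4');grab('side','side4');s=ctrl.get_state();print(s['position'],s['ft_force'],s['joint_positions'],cv2.Rodrigues(s['tool_rot'])[0].round(3))
a=cv2.imread('pics/wrist4.png')
b=cv2.imread('pics/side4.png')[95:175,260:350]
cv2.imwrite('pics/c6.png',np.hstack([cv2.resize(a[60:360,180:460],(364,390)),cv2.resize(b,(436,390),interpolation=2)]))
E
```

```text
[0.50281182 0.27043533 0.19835462] [-0.17261534  0.99949533 -0.59065137] [-0.97129777  0.17186724  0.48501044  1.70425551 -0.08334785  1.28463977
 -2.1931831 ] [[ 0.988 -0.153  0.001]
 [-0.153 -0.988  0.001]
 [ 0.001 -0.001 -1.   ]]
```

View pics/c6.png

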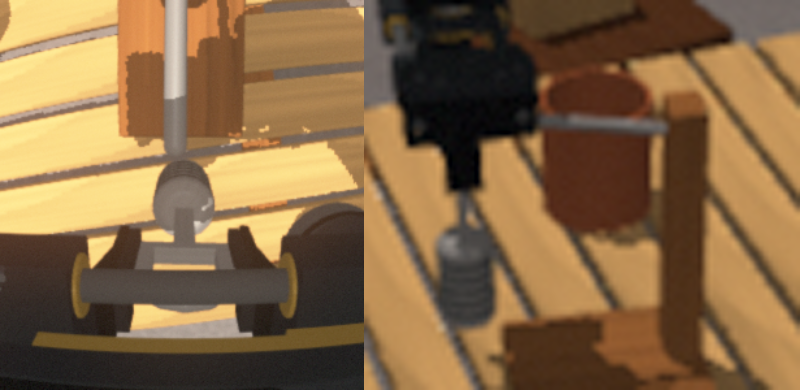

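The wrist crop shows the peg parallel to the tool x axis, with its tip at (175,152) and the stem and loop centred at x≈184, so there is a small lateral offset. The side crop shows the peg at the height of the loop and nothing touching.

```bash
python3 - <<'E'
from h import *
d=np.load('wrist4.npz');R=cv2.Rodrigues(d['rot'])[0];P=d['pos']
W=lambda x,y:(180+x/1.3,60+y/1.3)
t=lambda p:(R.T@(p-P)).round(4)
a=onz('wrist4',*W(175,150),.224);print('tip+4',a,t(a))
a=onz('wrist4',*W(176.5,5),.214);print('peg far z~.214',a,t(a))
L=onz('wrist4',*W(133,250),.145+.059);Q=onz('wrist4',*W(232,250),.204);print('loop bar',t(L),t(Q),t((L+Q)/2))
a=onz('wrist4',*W(184,220),.17);print('stem',t(a))
S=lambda x,y:(260+(x-364)*90/436,95+y*80/390)
# side: intersect ray with vertical plane through peg axis (tool xz plane at offset) to get height
for n,(x,y),off in(('visible peg left',(540,121),0),('root',(668,128),0)):
  for lat in(-.003,0,.003):
    o,r=ray('side4',*S(x,y));ny=R[:,1];k=(lat-ny@(o-P))/(ny@r);p=o+k*r;print(n,lat,p.round(4),t(p))
o,r=ray('side4',*S(467,325));ny=R[:,1];print('basket bottom',o+r*(0-ny@(o-P))/(ny@r))
E
```

```text
tip+4 [0.55198826 0.26639673 0.224     ] [ 0.0491 -0.0035 -0.0254]
peg far z~.214 [0.60281017 0.2581291  0.214     ] [ 0.1006 -0.0031 -0.0153]
loop bar [ 0.002  -0.0222 -0.0054] [ 0.002   0.0202 -0.0054] [ 0.002  -0.001  -0.0054]
stem [ 0.003  -0.0003  0.0286]
visible peg left -0.003 [0.5537 0.2657 0.2206] [ 0.0509 -0.003  -0.0219]
visible peg left 0 [0.5529 0.2628 0.2224] [ 0.0505 -0.     -0.0238]
visible peg left 0.003 [0.552  0.2598 0.2242] [ 0.0501  0.003  -0.0256]
root -0.003 [0.6322 0.2535 0.2071] [ 0.1302 -0.003  -0.0083]
root 0 [0.6311 0.2507 0.2089] [ 0.1296  0.     -0.0102]
root 0.003 [0.63   0.2478 0.2108] [ 0.129  0.003 -0.012]
basket bottom [0.50206058 0.2707786  0.07733582]
```

>>> {"name": "carry_out", "arguments": {"steps": [[0,0,0,0.2,0.1,0,0.3],[0,0,0,0.9,0.1,0,0.3],[0,0,0,1.7,0,0,0.3],[0,0,0,2.6,-0.1,0,0.3],[0,0,0,3.5,-0.3,0,0.3],[0,0,0,4.4,-0.4,0,0.3],[0,0,0,5.3,-0.6,-0.1,0.3],[0,0,0,6.2,-0.7,-0.2,0.3],[0,0,0,7.1,-0.9,-0.3,0.3],[0,0,0,8,-1,-0.3,0.3],[0,0,0,8.6,-1.1,-0.3,0.3],[0,0,0,8.9,-1.1,-0.3,0.3]]}}

```text
time: 10.25
position: [0.5921, 0.2588, 0.1945]
tool_rot: [3.132, -0.242, 0.0]
ft_force: [0.5, -0.1, 0.1]
grip_width: 0.432
grip_force: 20.0
```

>>> {"name": "carry_out", "arguments": {"steps": [[0,0,0,0,0,0,0.3],[0,0,0,0,0,0,0.3],[0,0,0,0,0,-0.3,0.3],[0,0,0,0,0,-0.6,0.3],[0,0,0,0,0,-0.9,0.3],[0,0,0,0,0,-1.1,0.3],[0,0,0,0,0,-1.2,0.3],[0,0,0,0,0,-1.2,0.3],[0,0,0,0,0,-1.2,0.3]]}}

```text
time: 11.15
position: [0.5915, 0.2592, 0.1827]
tool_rot: [3.132, -0.241, 0.0]
ft_force: [-0.9, -0.2, -1.9]
grip_width: 0.433
grip_force: 20.0
```

>>> {"name": "carry_out", "arguments": {"steps": [[0,0,0,0,0,-0.1,0.3],[0,0,0,0,0,-0.2,0.3],[0,0,0,0,0,-0.3,0.3],[0,0,0,0,0,-0.3,0.3],[0,0,0,0,0,-0.3,0.3]]}}

```text
time: 11.65
position: [0.5914, 0.2592, 0.1795]
tool_rot: [3.132, -0.241, -0.0]
ft_force: [0.2, -0.4, -0.6]
grip_width: 0.432
grip_force: 20.0
```

>>> {"name": "carry_out", "arguments": {"steps": [[0,0,0,0,0,-0.1,0.3],[0,0,0,0,0,-0.2,0.3],[0,0,0,0,0,-0.2,0.3],[0,0,0,0,0,-0.2,0.3]]}}

```text
time: 12.05
position: [0.5917, 0.2593, 0.1784]
tool_rot: [-3.132, 0.241, -0.001]
ft_force: [-1.7, -0.4, 4.0]
grip_width: 0.432
grip_force: 20.0
```

```bash
python3 - <<'E'
from h import *
grab('wrist','wrist5');grab('side','side5');s=ctrl.get_state();print(s['position'],s['ft_force'])
a=cv2.imread('pics/wrist5.png')
b=cv2.imread('pics/side5.png')[95:175,260:350]
cv2.imwrite('pics/c7.png',np.hstack([cv2.resize(a[60:360,180:460],(364,390)),cv2.resize(b,(436,390),interpolation=2)]))
E
```

```text
[0.59175583 0.25928027 0.17833426] [-1.5506123  -0.91289377  4.69874868]
```

Contact is about 4.7 N upward at the predicted hang height, so the loop is resting on the peg. Releasing.

>>> {"name": "carry_out", "arguments": {"steps": [[0,0,0,0,0,0.1,0.44],[0,0,0,0,0,0.1,0.5],[0,0,0,0,0,0.1,0.6],[0,0,0,0,0,0.1,0.8],[0,0,0,0,0,0.1,1],[0,0,0,0,0,0.1,1],[0,0,0,0,0,0.5,1],[0,0,0,0,0,1.2,1],[0,0,0,0,0,2.2,1],[0,0,0,0,0,3.5,1],[0,0,0,0,0,5,1],[0,0,0,0,0,7,1]]}}

```text
time: 13.35
position: [0.5913, 0.2591, 0.2489]
tool_rot: [3.132, -0.241, -0.0]
ft_force: [1.0, 0.3, -0.5]
grip_width: 1.007
grip_force: 0.0
```

```bash
python3 - <<'E'
from h import *
s=grab('wrist','wrist6');grab('side','side6');print(s['position'],s['ft_force'],s['grip_width'])
# grey (steel) mask in side view below the peg, before/after
for n in('side0','side5','side6'):
    p=cv2.imread(f'pics/{n}.png').astype(int)[100:175,285:335]
    m=((p.max(2)-p.min(2)<22)&(p.max(2)>45)).astype(np.uint8)
    k,l,st,c=cv2.connectedComponentsWithStats(m)
    print(n,[(st[i].tolist(),c[i].round(1).tolist()) for i in range(1,k) if st[i,4]>20])
E
```

```text
[0.59125203 0.25914408 0.24887669] [ 0.95821894  0.29142843 -0.50715471] 1.0071000986514553
side0 [([11, 19, 26, 4, 62], [24.1, 20.1])]
side5 [([12, 3, 4, 10, 23], [13.5, 6.9]), ([19, 37, 11, 27, 204], [24.5, 52.0])]
side6 [([11, 17, 27, 46, 325], [24.0, 41.8])]
```

```bash
python3 - <<'E'
from h import *
for n,u,v,z in(('teapot',275,138,.1),('spout',308,135,.1),('caddy top',352,137,.145),('coaster',277,240,.067),('spoon bowl',351,246,.03),('spoon end',370,221,.03),('honey',437,170,.12)): print(n,onz('top0',u,v,z).round(3))
E
```

```text
teapot [0.772 0.159 0.1  ]
spout [0.785 0.036 0.1  ]
caddy top [ 0.763 -0.125  0.145]
coaster [0.394 0.144 0.067]
spoon bowl [ 0.378 -0.128  0.03 ]
spoon end [ 0.473 -0.2    0.03 ]
honey [ 0.649 -0.433  0.12 ]
```

>>> {"name": "carry_out", "arguments": {"steps": [[0,0,0,0,0,2,1],[0,0,0,0,-0.5,4,1],[0,0,3,0,-2,5,1],[0,0,7,0,-5,5,1],[0,0,12,0,-8.5,5,1],[0,0,17,0,-12,5,1],[0,0,22,0,-15.5,5,1],[0,0,27,0,-19,5,1],[0,0,32,0,-22.5,5,1],[0,0,36,0,-25.5,4,1],[0,0,38,0,-27.5,2,1],[0,0,38,0,-28,0,1]]}}

```text
time: 14.65
position: [0.5912, -0.025, 0.2475]
tool_rot: [3.041, 0.785, 0.002]
ft_force: [0.1, 0.7, -0.3]
grip_width: 0.999
grip_force: 0.0
```

>>> {"name": "carry_out", "arguments": {"steps": [[0,0,0,0,0,0,1],[0,0,0,0,0,0,1],[0,0,0,0,0,0,1]]}}

```text
time: 14.95
position: [0.5921, -0.0197, 0.2487]
tool_rot: [3.039, 0.794, 0.003]
ft_force: [-0.6, -0.7, -0.7]
grip_width: 0.997
grip_force: 0.0
```

```bash
python3 - <<'E'
from h import *
s=grab('wrist','wrist7');grab('side','side7');print(s['time'],s['position'],cv2.Rodrigues(s['tool_rot'])[0].round(3))
im=cv2.imread('pics/wrist7.png')
d=np.load('wrist7.npz');R=cv2.Rodrigues(d['rot'])[0];P=d['pos']
x0,y0,x1,y1=260,120,390,235
hsv=cv2.cvtColor(im,cv2.COLOR_BGR2HSV)[y0:y1,x0:x1]
m=((hsv[...,1]<75)&(hsv[...,2]>70)).astype(np.uint8); m=cv2.morphologyEx(m,cv2.MORPH_OPEN,np.ones((5,5),np.uint8))
cs,_=cv2.findContours(m,0,1);k=max(cs,key=cv2.contourArea)+np.array([x0,y0]);print(cv2.boundingRect(k),cv2.contourArea(k))
hull=cv2.convexHull(k);pts=np.array([onz('wrist7',*p[0],.105)[:2] for p in k],np.float32)
print('circle',cv2.minEnclosingCircle(pts),cv2.fitEllipse(pts))
for tag,z in(('side7',.105),):
    im=cv2.imread(f'pics/{tag}.png')[170:250,310:385];h=cv2.cvtColor(im,cv2.COLOR_BGR2HSV)
    m=((h[...,1]<75)&(h[...,2]>70)).astype(np.uint8);cs,_=cv2.findContours(m,0,1);k=max(cs,key=cv2.contourArea)+np.array([310,170]);b=cv2.boundingRect(k);print(b)
    print('rim L/R',onz(tag,b[0],b[1]+9,.105),onz(tag,b[0]+b[2],b[1]+9,.105),'top',onz(tag,b[0]+b[2]/2,b[1],.105))
E
```

```text
14.95 [ 0.59206887 -0.01970447  0.24869876] [[ 0.872  0.489  0.002]
 [ 0.489 -0.872  0.   ]
 [ 0.002  0.    -1.   ]]
(291, 157, 62, 65) 2995.5
circle ((0.5942690968513489, -0.01958928257226944), 0.034328389912843704) ((0.5936422348022461, -0.019055547192692757), (0.061271313577890396, 0.06679508090019226), 121.2809829711914)
(313, 194, 43, 43)
rim L/R [0.52151173 0.02701886 0.105     ] [ 0.63078475 -0.01148047  0.105     ] top [0.5897649 0.0422015 0.105    ]
```

>>> {"name": "carry_out", "arguments": {"steps": [[0,0,0,0.1,0,-1,1],[0,0,0,0.1,0,-3,1],[0,0,0,0.1,0,-6,1],[0,0,0,0.1,0,-9,1],[0,0,0,0.1,0,-11,1],[0,0,0,0.1,0,-13,1],[0,0,0,0.1,0,-15,1],[0,0,0,0.1,0,-16.5,1],[0,0,0,0.1,0,-17.8,1],[0,0,0,0.1,0,-18.5,1],[0,0,0,0.1,0,-18.5,1],[0,0,0,0.1,0,-18.5,1]]}}

```text
time: 16.25
position: [0.5929, -0.0209, 0.0631]
tool_rot: [3.04, 0.792, 0.001]
ft_force: [-0.5, 0.7, 0.3]
grip_width: 0.999
grip_force: 0.0
```

>>> {"name": "carry_out", "arguments": {"squeeze": 7, "steps": [[0,0,0,0,0,0,0.88],[0,0,0,0,0,0,0.83],[0,0,0,0,0,0,0.8],[0,0,0,0,0,0,0.78],[0,0,0,0,0,0,0.76],[0,0,0,0,0,0,0.74],[0,0,0,0,0,0,0.72],[0,0,0,0,0,0,0.7],[0,0,0,0,0,0,0.68],[0,0,0,0,0,0,0.65],[0,0,0,0,0,0,0.65],[0,0,0,0,0,0,0.65]]}}

```text
time: 17.45
position: [0.5923, -0.0206, 0.0626]
tool_rot: [-3.04, -0.792, 0.0]
ft_force: [-0.6, 1.4, 1.0]
grip_width: 0.714
grip_force: 7.0
```

>>> {"name": "carry_out", "arguments": {"steps": [[0,0,0,0,0,0.2,0.65],[0,0,0,0,0,0.6,0.65],[0,0,0,0,0,1.3,0.65],[0,0,0,0,0,2.2,0.65],[0,0,0,0,0,3.5,0.65],[0,0,0,0,0,5,0.65],[0,0,0,0,0,6.5,0.65],[0,0,0,0,0,8,0.65],[0,0,0,0,0,9.5,0.65],[0,0,0,0,0,11,0.65],[0,0,0,0,0,12,0.65],[0,0,0,0,0,12,0.65]]}}

```text
time: 18.65
position: [0.5935, -0.0209, 0.1846]
tool_rot: [3.04, 0.792, 0.005]
ft_force: [-0.0, -1.1, -1.1]
grip_width: 0.709
grip_force: 7.0
```

>>> {"name": "carry_out", "arguments": {"steps": [[0,0,0,-0.3,-0.7,0,0.65],[0,0,0,-1,-2.5,0,0.65],[0,0,0,-2,-5,0,0.65],[0,0,0,-3,-7.5,0,0.65],[0,0,0,-4,-10,0,0.65],[0,0,0,-5,-12.5,0,0.65],[0,0,0,-6,-15,0,0.65],[0,0,0,-7,-17.5,0,0.65],[0,0,0,-8,-20,0,0.65],[0,0,0,-9,-22.5,0,0.65],[0,0,0,-9.9,-25,0,0.65],[0,0,0,-10.3,-26.2,0,0.65]]}}

```text
time: 19.85
position: [0.486, -0.2869, 0.1821]
tool_rot: [3.042, 0.783, -0.003]
ft_force: [0.8, 0.0, -2.1]
grip_width: 0.712
grip_force: 7.0
```

>>> {"name": "carry_out", "arguments": {"steps": [[0,0,0,0,0,0,0.65],[0,0,0,0,0,0,0.65],[0,0,0,0,0,0,0.65]]}}

```text
time: 20.15
position: [0.4901, -0.281, 0.1823]
tool_rot: [-3.038, -0.795, 0.0]
ft_force: [1.1, 1.1, -2.7]
grip_width: 0.711
grip_force: 7.0
```

```bash
python3 - <<'E'
from h import *
s=grab('wrist','wrist8');grab('side','side8');grab('top','top8');print(s['time'],s['position'],s['grip_width'],s['grip_force'],s['ft_force'],cv2.Rodrigues(s['tool_rot'])[0].round(3))
im=cv2.imread('pics/wrist8.png');b=cv2.imread('pics/side8.png')[230:360,275:405]
cv2.imwrite('pics/c8.png',np.hstack([cv2.resize(im[60:360,170:470],(400,400),interpolation=2),cv2.resize(b,(400,400),interpolation=2)]))
E
```

```text
20.15 [ 0.49011569 -0.28103324  0.18226034] 0.7110055151218267 7.01194039838613 [ 1.05986686  1.11641273 -2.71929393] [[ 0.872  0.49  -0.   ]
 [ 0.49  -0.872  0.001]
 [ 0.    -0.001 -1.   ]]
```

View pics/c8.png

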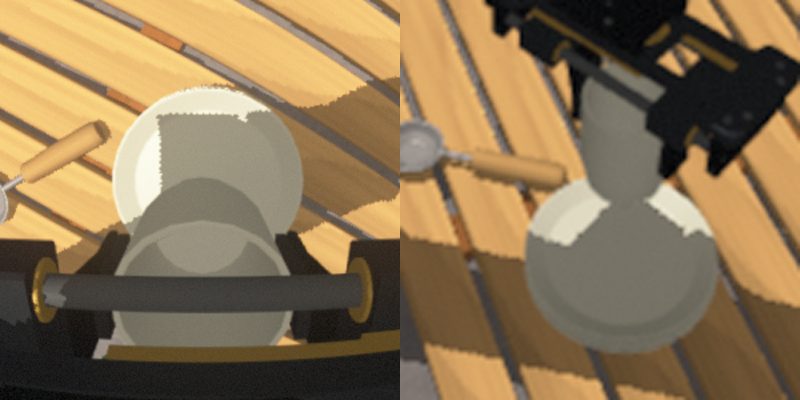

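The wrist crop shows the top saucer's rim from (113,178) over (207,87) to (302,180), with the cup held upright in the fingers. I'll fit the rim circle from its mask.

```bash
python3 - <<'E'
from h import *
from scipy.optimize import least_squares
im=cv2.imread('pics/wrist8.png');h=cv2.cvtColor(im,cv2.COLOR_BGR2HSV)
m=((h[...,1]<65)&(h[...,2]>95)).astype(np.uint8);m[:110]=0;m[235:]=0;m[:,:245]=0;m[:,410:]=0
m=cv2.morphologyEx(m,cv2.MORPH_OPEN,np.ones((7,7),np.uint8))
cs,_=cv2.findContours(m,0,1);k=cv2.convexHull(max(cs,key=cv2.contourArea))[:,0]
k=k[k[:,1]<222];print(k.tolist())
p=np.array([onz('wrist8',u,v,.059)[:2] for u,v in k])
f=least_squares(lambda q:np.hypot(*(p-q[:2]).T)-q[2],[.488,-.285,.07],loss='soft_l1',f_scale=.001);print(f.x,np.abs(f.fun).round(4))
g=least_squares(lambda q:np.hypot(*(p-q[:2]).T)-.07,[.488,-.285],loss='soft_l1',f_scale=.001);print(g.x)
d=np.load('wrist8.npz');R=cv2.Rodrigues(d['rot'])[0]
# held cup rim: left/right outer at crop (115,275),(292,275), far rim top (203,222)
W=lambda x,y:(170+x*.75,60+y*.75)
for q in((203,222),(113,285),(294,285)): a=onz('wrist8',*W(*q),.2247);print(a,(R.T@(a-d['pos'])).round(4))
E
```

```text
[[326, 125], [340, 126], [348, 128], [351, 129], [357, 132], [366, 137], [369, 139], [380, 150], [387, 160], [389, 164], [393, 175], [395, 181], [396, 190], [396, 212], [259, 221], [258, 218], [255, 206], [254, 197], [254, 190], [256, 180], [258, 172], [263, 161], [264, 159], [272, 149], [277, 144], [282, 140], [290, 134], [292, 133], [301, 129], [304, 128], [319, 125]]
[ 0.49110737 -0.28453255  0.06905846] [0.     0.0004 0.0005 0.0005 0.0001 0.0002 0.0003 0.0002 0.0003 0.0005
 0.0008 0.0003 0.0005 0.0019 0.0005 0.0003 0.     0.     0.0001 0.0005
 0.0002 0.0002 0.     0.0004 0.0004 0.0005 0.0001 0.0001 0.0002 0.0002
 0.0003]
[ 0.49036538 -0.28539104]
[ 0.51742584 -0.26590349  0.2247    ] [ 0.0312  0.0002 -0.0424]
[ 0.48297856 -0.25088722  0.2247    ] [ 0.0086 -0.0298 -0.0424]
[ 0.51255972 -0.30350182  0.2247    ] [ 0.0086  0.0305 -0.0425]
```

>>> {"name": "carry_out", "arguments": {"steps": [[0,0,0,0.1,-0.2,0,0.65],[0,0,0,0.1,-0.4,-1,0.65],[0,0,0,0.1,-0.4,-2.5,0.65],[0,0,0,0.1,-0.4,-4,0.65],[0,0,0,0.1,-0.4,-5.5,0.65],[0,0,0,0.1,-0.4,-6.6,0.65],[0,0,0,0.1,-0.4,-7.5,0.65],[0,0,0,0.1,-0.4,-8.1,0.65],[0,0,0,0.1,-0.4,-8.4,0.65],[0,0,0,0.1,-0.4,-8.4,0.65],[0,0,0,0.1,-0.4,-8.4,0.65],[0,0,0,0.1,-0.4,-8.4,0.65]]}}

```text
time: 21.5
position: [0.4908, -0.287, 0.0992]
tool_rot: [3.04, 0.792, 0.002]
ft_force: [-0.6, -0.1, -0.9]
grip_width: 0.715
grip_force: 7.0
```

>>> {"name": "carry_out", "arguments": {"steps": [[0,0,0,0,0.15,-0.2,0.65],[0,0,0,0,0.15,-0.4,0.65],[0,0,0,0,0.15,-0.6,0.65],[0,0,0,0,0.15,-0.7,0.65],[0,0,0,0,0.15,-0.7,0.65],[0,0,0,0,0.15,-0.7,0.65]]}}

```text
time: 22.1
position: [0.4904, -0.2853, 0.0915]
tool_rot: [3.04, 0.792, -0.0]
ft_force: [-0.2, 0.4, -1.6]
grip_width: 0.713
grip_force: 7.0
```

>>> {"name": "carry_out", "arguments": {"steps": [[0,0,0,0,0,-0.05,0.65],[0,0,0,0,0,-0.1,0.65],[0,0,0,0,0,-0.1,0.65],[0,0,0,0,0,-0.1,0.65]]}}

```text
time: 22.5
position: [0.4904, -0.2853, 0.0906]
tool_rot: [3.04, 0.792, 0.0]
ft_force: [-0.4, 0.0, -1.3]
grip_width: 0.708
grip_force: 7.0
```

>>> {"name": "carry_out", "arguments": {"steps": [[0,0,0,0,0,-0.05,0.65],[0,0,0,0,0,-0.1,0.65],[0,0,0,0,0,-0.1,0.65],[0,0,0,0,0,-0.1,0.65]]}}

```text
time: 22.9
position: [0.4904, -0.2853, 0.0896]
tool_rot: [3.04, 0.792, -0.0]
ft_force: [-0.0, 0.1, -2.2]
grip_width: 0.715
grip_force: 7.0
```

>>> {"name": "carry_out", "arguments": {"steps": [[0,0,0,0,0,-0.05,0.65],[0,0,0,0,0,-0.1,0.65],[0,0,0,0,0,-0.1,0.65],[0,0,0,0,0,-0.1,0.65]]}}

```text
time: 23.3
position: [0.4906, -0.2853, 0.0895]
tool_rot: [-3.04, -0.792, -0.001]
ft_force: [-1.2, 1.3, 5.5]
grip_width: 0.714
grip_force: 6.9
```

>>> {"name": "carry_out", "arguments": {"steps": [[0,0,0,0,0,0.05,0.65],[0,0,0,0,0,0.05,0.65],[0,0,0,0,0,0.05,0.72],[0,0,0,0,0,0.05,0.74],[0,0,0,0,0,0.05,0.78],[0,0,0,0,0,0.05,0.85],[0,0,0,0,0,0.05,0.93],[0,0,0,0,0,0.05,1],[0,0,0,0,0,0.05,1],[0,0,0,0,0,0.05,1]]}}

```text
time: 24.3
position: [0.4904, -0.2853, 0.0891]
tool_rot: [3.04, 0.792, -0.0]
ft_force: [-0.3, -0.7, 0.7]
grip_width: 0.99
grip_force: 0.0
```

>>> {"name": "carry_out", "arguments": {"steps": [[0,0,0,0,0,0.5,1],[0,0,0,0,0,1.2,1],[0,0,0,0,0,2.2,1],[0,0,0,0,0,3.5,1],[0,0,0,0,0,5,1],[0,0,0,0,0,7,1],[0,0,0,0,0,9,1],[0,0,0,0,0,11,1],[0,0,0,0,0,13,1],[0,0,0,0,0,14,1],[0,0,0,0,0,14,1],[0,0,0,0,0,14,1]]}}

```text
time: 25.5
position: [0.4902, -0.2851, 0.2288]
tool_rot: [-3.04, -0.792, 0.0]
ft_force: [0.8, 0.1, -0.6]
grip_width: 0.998
grip_force: 0.0
```

```bash
python3 - <<'E'
from h import *
s=grab('wrist','wrist9');grab('side','side9');print(s['time'],s['position'],s['ft_force'],s['grip_width'])
for n in('side6','side9'):
    p=cv2.imread(f'pics/{n}.png').astype(int)[100:175,285:335]
    m=((p.max(2)-p.min(2)<22)&(p.max(2)>45)).astype(np.uint8)
    k,l,st,c=cv2.connectedComponentsWithStats(m)
    print(n,[(st[i].tolist(),c[i].round(1).tolist()) for i in range(1,k) if st[i,4]>20])
from scipy.optimize import least_squares
g=cv2.cvtColor(cv2.imread('pics/wrist9.png'),cv2.COLOR_BGR2GRAY)
# outlines near where rim / cup should project: sample radial edges about expected centre
d=np.load('wrist9.npz')
W=np.eye(4);W[:3,:3]=cv2.Rodrigues(d['rot'])[0];W[:3,3]=d['pos'];C=np.linalg.inv(W@d['T_tool_cam']);K=d['camera_matrix']
def proj(p):
    q=C[:3,:3]@p+C[:3,3];t=np.arctan2(np.hypot(q[0],q[1]),q[2]);a=np.arctan2(q[1],q[0]);return K[0,2]+K[0,0]*t*np.cos(a),K[1,2]+K[1,1]*t*np.sin(a)
c=np.array([.4906,-.2853])
for nm,z,r in(('saucer rim',.059,.070),('cup rim',.132,.032)):
    P=[]
    for a in np.linspace(0,2*np.pi,73)[:-1]:
        u=np.array([np.cos(a),np.sin(a)]);rr=np.arange(r-.009,r+.009,.0005)
        uv=[proj(np.r_[c+u*x,z]) for x in rr]
        if max(v for _,v in uv)>225: continue
        pr=np.array([cv2.getRectSubPix(g,(1,1),(float(x),float(y)))[0,0] for x,y in uv],float)
        e=np.abs(np.convolve(pr,[1,1,0,-1,-1],'valid'));i=e.argmax()
        if e[i]>40:P.append(c+u*rr[i+2])
    P=np.array(P);
    if len(P)>4:
        f=least_squares(lambda q:np.hypot(*(P-q[:2]).T)-r,c,loss='soft_l1',f_scale=.001);print(nm,len(P),f.x.round(4),np.median(np.abs(f.fun)).round(4))
    else: print(nm,len(P))
E
```

```text
25.5 [ 0.49019175 -0.28513014  0.22879635] [ 0.79919246  0.06598743 -0.56654702] 0.9982137975841565
side6 [([11, 17, 27, 46, 325], [24.0, 41.8])]
side9 [([22, 0, 28, 20, 343], [39.1, 6.9]), ([11, 17, 26, 46, 301], [23.8, 42.9])]
saucer rim 33 [ 0.4905 -0.2853] 0.0001
cup rim 34 [ 0.489  -0.2831] 0.0014
```

The saucer is where it was, the cup rim is within about 3 mm of its centre, the infuser still hangs and the gripper is clear. Handing in.

```bash
python3 -c "
from bench import ctrl
print(ctrl.close_job())"
```

```text
the job is handed in; nothing more can be done
None
```

The infuser hangs by its loop on the peg and the cup stands upright about 3 mm from the centre of the top saucer, both released, with the job handed in at about 25.5 s (limit 69 s); no verdict came back.

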